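Slacken the tensioner with its reversible ratchet and lock it with the pin

TASK

Slacken the tensioner on the bench and lock it: flip the ratchet's direction lever over to the loosening side (counter-clockwise seen from above), then work the handle to and fro to turn the spindle until the spring-loaded pin drops into its hidden cross-hole and stops it. Then push the pin fully home by its black knob, leaving the lever on the loosening side, and let go. Leave the screwdriver, the hammer and the jar where they are.

Things in the scene. Friction and masses are not known exactly. Their poses are not given: they have to be found in the camera images.
- stand: The tensioner, fixed to the bench: green housing 100 x 100 mm, 58 mm tall, on a grey base plate 170 x 170 x 12 mm. Origin: on the vertical spindle's axis at bench height; z up; x along the middle of the handle's swing, away from the pin; y counter-clockwise from x. Two stop posts, 14 mm thick, 75 mm tall, at x 75, y -66 and +66 mm, limit the handle.
- spindle_axis (a point): Centre of the top of the spindle's hexagon head, 100 mm above the bench, on the vertical axis of spindle and handle. Its cross-hole, out of sight in the housing, meets the pin after 0.75 to 1.35 rad counter-clockwise from the start (unknown; two or three handle strokes). Clockwise it soon meets a hard stop. Friction about 0.8 N m.
- wheel (a point): Centre of the toothed steel wheel fixed to the spindle, 73 mm above the bench: 88 mm across, 14 mm thick, 20 teeth, 18 degrees apart. After each reversal of the handle up to 0.31 rad are lost before the pawl catches a tooth.
- handle (a joint): Angle of the ratchet handle about the spindle's axis, rad, counter-clockwise from above positive, 0 along the stand's +x, stops at -0.5 and +0.5. Stays where left (friction about 0.4 N m). One way it takes the spindle along, the other way it clicks over the teeth. Driving, it stops dead once the pin has dropped in: do not force it on.
- handle_grip (a point): On the axis of the handle's black rubber grip, 185 mm from the spindle's axis, 71 mm above the bench. The grip is a level bar pointing straight away from the spindle, 85 mm long (152 to 238 mm from the axis), 26 mm wide, 22 mm tall; pinch it from above or push its side. Driving the spindle takes about 7 N here, clicking back about 3 N.
- lever (a joint): Angle of the direction lever (with the pawl) about its pivot on the handle, rad, relative to the handle, counter-clockwise positive, 0 along the handle. A spring snaps it past the middle to either side, where it rests at 0.14 to 0.30, as the teeth stand. Negative: the handle drives clockwise (tightens). Positive: counter-clockwise (loosens). It starts negative.
- lever_pivot (a point): On the lever's vertical pivot, 58 mm out along the handle from the spindle's axis, 95 mm above the bench.
- lever_tab (a point): In the steel thumb tab at the lever's tip, 58 mm from the pivot, 106 mm above the bench. Tab: 16 mm along the lever, 12 mm thick, upright from 89 to 119 mm above the bench; below it the handle bar, 22 mm wide, top at 79 mm. It travels about 35 mm from side to side; about 2 N sideways flips it. Pushed on after that, it takes the handle along.
- pin (a joint): How far the locking pin has gone in, m, 0 to 0.022. At 0 its round nose rides on the spindle, pressed by a light spring, and cannot go in. When the cross-hole comes round it drops in about 0.009 by itself and stops the spindle; then it must be pushed (about 4 N, more while the handle loads the spindle) to 0.022, where it stops and stays.
- pin_knob (a point): Centre of the flat outer end of the pin's black round knob, 32 mm in diameter, 35 mm long, axis level, 35 mm above the bench, at y = 0 and x = -152 mm in the stand's frame with the pin out (-130 mm when home). The pin goes in along the stand's +x.
- screwdriver: Bystander: screwdriver 200 mm long with a black handle, lying on the bench. Leave it alone.
- hammer: Bystander: hammer 270 mm long with a wooden handle, lying on the bench. Leave it alone.
- jar: Bystander: glass jar 70 mm in diameter, 85 mm tall with a steel cap, standing on the bench. Origin under its centre. Leave it alone.

How it is judged (in metres and radians):
On the way, in this order (a step that is already met when the one before it is completed fails the run):
1. the direction lever is flipped to the loosening side (value of joint lever above 0.1 rad), for 0.2 s.
2. the spindle has been turned until the locking pin dropped into its cross-hole (value of joint pin above 0.006 m), for 0.2 s.
At the end, for the whole second after the job is handed in: the locking pin is home (in by at least 19.5 of its 22 mm), the direction lever is still on the loosening side (above 0.1 rad), the handle is at rest (value of joint pin above 0.0195 m and value of joint lever above 0.1 rad and velocity of joint handle between -0.05 and 0.05 rad/s); the robot touches nothing.
It fails at once if the screwdriver is moved by more than 30 mm (distance of screwdriver from where it was at the start of the episode above 0.03 m).
It fails at once if the hammer is moved by more than 30 mm (distance of hammer from where it was at the start of the episode above 0.03 m).
It fails at once if the jar is moved by more than 30 mm (distance of jar from where it was at the start of the episode above 0.03 m).
It also fails if it takes over 72 s, if anything falls off the work surface, if the arm or the gripper's body presses on something with over 40 N, if the wrist force passes 120 N, or if a joint passes its speed limit or range.

ROBOT

A 6-joint arm with a two-finger parallel gripper is mounted at the origin on the work surface. World frame = base frame: x ahead of the robot, y to its left, z up, the work surface at z = 0. Lengths are in mm, angles in rad, forces in N, time in s.
With the tool pointing down it reaches from about 275 to 750 mm from the base axis. Payload 10.2 kg.
Tool frame: the origin (TCP) lies at the very end of the fingers, on their centre line; the grasp point (between the pads) lies ctrl.grip_depth behind it (ctrl.grip_depth is the distance from the TCP to the grasp point, in mm); z points along the fingers, y is the direction in which the jaws open and shut (so a half turn about z gives the same grasp; the last joint's range is limited). The gripper opens to 85 mm and grips with 20 to 120 N. Pads are 22 mm wide; open, the fingers measure 114 mm over their backs; the gripper's body (76 mm by 85 mm) begins 54 mm behind the grasp point. The pads swing forward as they close: fully open they stand 13 mm farther back than shut.
Start: joints at [-1.513, 0.313, 1.498, -0, 1.331, -0.223], TCP at [145.477, -504.448, 231.294] pointing down, gripper open.
Joint ranges: [-2.94, 2.94], [-0.97, 2.17], [0.19, 2.56], [-1.23, 4.37], [0.02, 3.11], [-2.88, 2.88]. Speed limits (rad/s): [2.39, 2.39, 3.01, 3.14, 3.14, 3.14].

INTERFACE

Orientations are given as a unit quaternion [w, x, y, z].
In Python, from rig import telemetry, eyes, ctrl, nets gives the robot as it stands. The module is installed in compiled form; this text tells all that it offers.
- The arm moves only by the tool drive_tool, never from a script. Its argument "series" is text: rows parted by semicolons, each of 7 numbers parted by spaces: the shift along the tool's x, y, z normalised to -1 to 1, where 1 is 0.12 m, then the turn, a rotation vector about the tool's x, y, z normalised to -1 to 1, where 1 is 0.5 rad, then the opening, from 0 (shut) to 1 (fully open). In form: tx ty tz wx wy wz hand; .... A call has 1 to 20 rows; each row is the pose to reach, as a shift and turn from the pose measured when the call began, along the tool's axes at that moment; what a row does not reach only later rows make up. A row lasts 1/10 s, in which the tool goes at most 50 mm and 8.59 degrees, less where a joint would pass 70% of its speed; a pose out of reach is approached as far as the arm can. A call with a number of a shift or a turn outside -1 to 1 is refused whole. A call with a gripper value outside its range is refused whole. The fingers move at their own pace and stop on an object; "newtons" is the grip in N (left out, the last holds). Time passes only in rows, so rows that repeat a pose let the fingers close. It gives the time, the measured TCP pose, the force and the opening at its end, in the units of the state.
- telemetry.sense(): the state, without advancing time (a new reading comes with each control period).
- eyes.capture(name): name is "side" or "top"; returns a dict with "frame" (480x640x3 uint8, red, green, blue), "fx", "fy", "cx", "cy" (pixels), "view" (4x4, takes a point from world to camera coordinates). Camera axes: x right, y up, looking along -z (the intrinsics and any distortion apply to the point x, -y, -z); pixel columns grow to the right and rows downward; lengths in mm; the calibration is good to about 2 mm. A picture is of the moment at which its call begins. There is no depth.
- ctrl.finish_job(): hands the job in, once; it reports no verdict.
Trained networks look in a picture, given as the dict that the camera call returned (one of the last four; its "shot" number tells which), for a name from the list of things; names that differ only in an ending like _2 or _b are one class to them, and where a whole thing is asked for, a point or a joint stands for the part that bears it (a point fixed in the world has none). Each returns a list of dicts, best first, with "confidence" (0 to 1); they miss things now and then, are a little off and sometimes report something else, mostly with a low value. They report only what shows in the picture. A call takes as long as a camera call.
- nets.spot_in(name, picture): "rect" ([left, top, right, bottom] in pixels, round what is visible of it).
The state is a dict: "time_s": time; "joints": joint angles; "dq": joint speeds; "tau": joint torques, N m; "eef_pos": TCP position; "ee_rot": TCP orientation; "force": force on the tool from outside, world axes, zero at the start; "wrist_torque": the same for the moment, N m; "grip_width": opening from 0.0 (shut) to 1.0 (fully open).
Only numpy, scipy, OpenCV 4.12 (cv2) and the standard library are available. Lean on these libraries where they do the work, as an engineer would, in place of code of your own. Each camera call takes 0.05 s, during which the arm holds its last target. There are 200 camera calls.

## Working session

There is one attempt and no reset: what is moved stays moved. The work goes in short steps, Python scripts to look and compute and a tool call to move; the robot and the scene stay as the last step left them, time stands still between calls to the robot, and variables do not carry over. Pictures are saved under pics/ and viewed, about 8 in all and at most 12, crops included, and the job is handed in when it is done.

Besides the shell and the picture viewer there is one more tool, called after ">>>" by a JSON object that holds its "api" and its "payload". drive_tool: Moves the arm, as the interface text tells. Scaled input: -1 to 1 covers 0.12 m each way for a shift and 0.5 rad each way for a turn. Its arguments: {"type":"object","properties":{"series":{"type":"string"},"newtons":{"type":"number"}},"required":["series"]}

```bash
mkdir -p pics; python3 - <<'E'
from rig import telemetry, eyes, ctrl, nets
import cv2, numpy as np, json
s=telemetry.sense(); print(s, ctrl.grip_depth)
for n in ("side","top"):
    p=eyes.capture(n); cv2.imwrite(f"pics/{n}0.png",p["frame"][:,:,::-1])
    print(n,[p[k] for k in("fx","fy","cx","cy")],np.array(p["view"]).round(4).tolist(),[k for k in p])
    for o in("stand","spindle_axis","handle_grip","lever_tab","lever_pivot","pin_knob","wheel","hammer","jar","screwdriver"):
        print(o,[(np.round(d["rect"]).tolist(),round(d["confidence"],2)) for d in nets.spot_in(o,p)[:2]])
E
```

```text
{'time_s': 0.0, 'joints': array([-1.51336282e+00,  3.13477795e-01,  1.49841630e+00,  6.89964627e-06,
        1.33102072e+00, -2.23379229e-01]), 'dq': array([-1.07708828e-03, -9.93042092e-04,  2.66868791e-05, -9.71054173e-04,
        5.96089428e-04, -1.72946923e-03]), 'tau': array([ 1.16011619e-03, -4.12263215e+01, -2.59739721e+01, -1.05831029e-04,
        4.17805175e-03, -1.48896464e-05]), 'eef_pos': array([ 145.4823111 , -504.1767739 ,  230.72868482]), 'ee_rot': array([-6.58526831e-04,  9.90159107e-01,  1.39944649e-01,  5.81277446e-05]), 'force': array([-0.23021222, -0.17144365,  0.37332917]), 'wrist_torque': array([ 0.05470344, -0.00636316, -0.0447408 ]), 'grip_width': 1.0014036672399358} 18.700000000000003
side [545.5434742855699, 545.5434742855699, 325.6597020805923, 240.1158835589562] [[-0.9878, -0.1552, 0.0124, 587.7966], [0.1199, -0.7074, 0.6965, -133.1512], [-0.0994, 0.6895, 0.7174, -1495.9783], [0.0, 0.0, 0.0, 1.0]] ['frame', 'fx', 'fy', 'cx', 'cy', 'view', 'shot']
stand [([304.0, 208.0, 370.0, 309.0], 0.94)]
spindle_axis [([304.0, 210.0, 371.0, 310.0], 0.72)]
handle_grip [(
[... 526 characters left out ...]
.9899, -0.0041, 0.142, -594.8024], [-0.142, 0.0019, 0.9899, -1534.2091], [0.0, 0.0, 0.0, 1.0]] ['frame', 'fx', 'fy', 'cx', 'cy', 'view', 'shot']
stand [([234.0, 220.0, 375.0, 280.0], 0.71), ([273.0, 241.0, 307.0, 266.0], 0.38)]
spindle_axis [([238.0, 218.0, 372.0, 281.0], 0.75)]
handle_grip [([235.0, 243.0, 308.0, 280.0], 0.55)]
lever_tab [([275.0, 240.0, 305.0, 264.0], 0.7), ([355.0, 237.0, 373.0, 252.0], 0.33)]
lever_pivot [([272.0, 242.0, 306.0, 264.0], 0.49)]
pin_knob [([360.0, 238.0, 368.0, 250.0], 0.7), ([235.0, 246.0, 308.0, 280.0], 0.24)]
wheel [([235.0, 219.0, 368.0, 283.0], 0.91)]
hammer [([116.0, 217.0, 180.0, 308.0], 0.56)]
jar [([346.0, 164.0, 374.0, 197.0], 0.7)]
screwdriver []
```

```bash
python3 - <<'E'
import cv2,numpy as np
t=cv2.imread("pics/top0.png");s=cv2.imread("pics/side0.png")
cv2.imwrite("pics/t1.png",cv2.resize(t[180:300,220:380],None,fx=5,fy=5,interpolation=cv2.INTER_CUBIC))
cv2.imwrite("pics/s1.png",cv2.resize(s[190:320,270:410],None,fx=4.6,fy=4.6,interpolation=cv2.INTER_CUBIC))
E
```

```text
(no output)
```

View pics/t1.png

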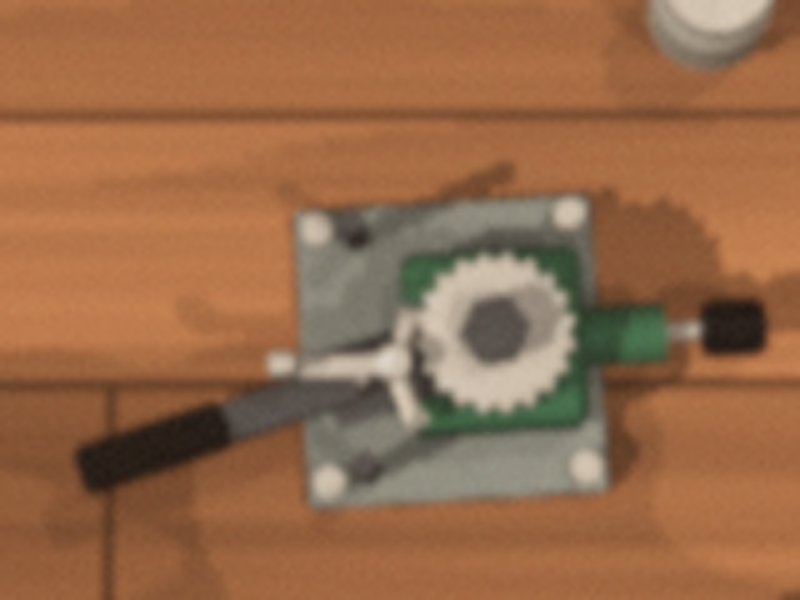

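View pics/s1.png

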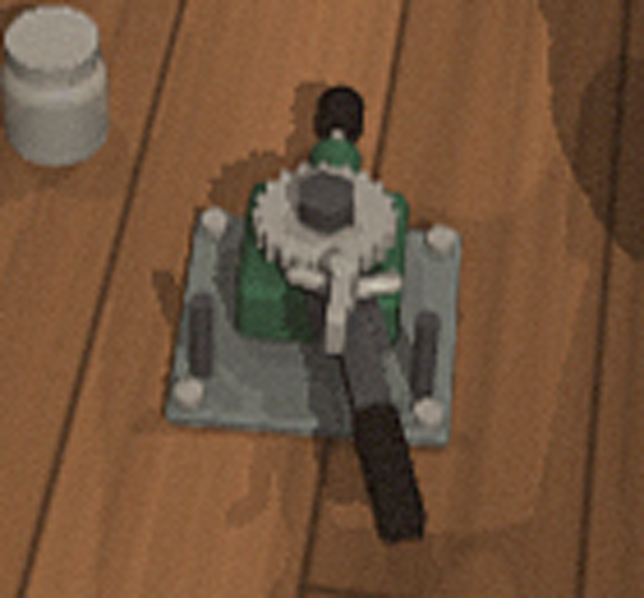

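View pics/top0.png

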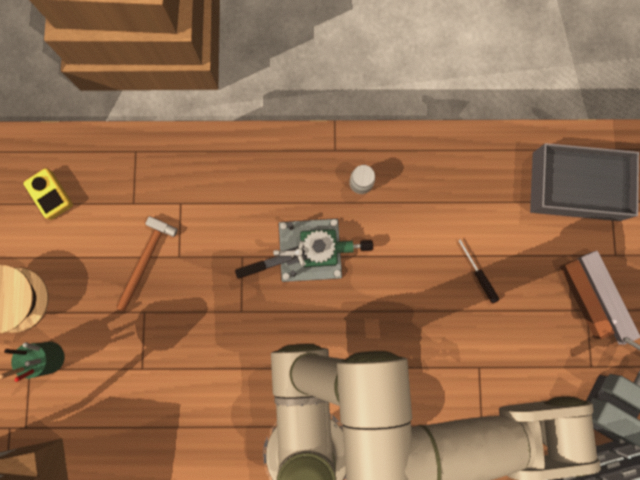

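```bash
cat > h.py <<'E'
import numpy as np, cv2
from rig import telemetry, eyes, ctrl, nets
def pix2w(p,u,v,z):
    V=np.array(p["view"]);R=V[:3,:3];c=-R.T@V[:3,3]
    d=R.T@np.array([(u-p["cx"])/p["fx"],-(v-p["cy"])/p["fy"],-1.])
    return c+d*(z-c[2])/d[2]
def w2pix(p,P):
    q=np.array(p["view"])@np.r_[P,1]; return p["cx"]+p["fx"]*q[0]/-q[2], p["cy"]+p["fy"]*q[1]/q[2]
def yaw(q):
    from scipy.spatial.transform import Rotation as R
    return R.from_quat(np.r_[q[1:],q[0]]).as_matrix()
E
python3 - <<'E'
from h import *
p=eyes.capture("top"); s=eyes.capture("side")
T=lambda x,y,z:pix2w(p,220+(x+.5)/5-.5,180+(y+.5)/5-.5,z).round(1)
S=lambda x,y,z:pix2w(s,270+(x+.5)/4.6-.5,190+(y+.5)/4.6-.5,z).round(1)
print("hex",T(495,330,100),S(324,188,100))
print("knob end",T(765,327,51),T(765,327,35), "collar",T(703,327,45))
c=[T(*a,12) for a in((295,212),(588,197),(608,487),(310,505))];print(c,np.mean(c,0))
print("gripaxis",T(85,468,82),T(220,425,82),T(155,447,82),S(378,407,82),S(402,537,82))
print("tab",T(281,363,119),S(335,345,89), "pivot",T(392,358,100))
print("jar",T(710,5,85),"posts",T(352,228,75),T(365,465,75))
print(yaw(telemetry.sense()["ee_rot"]).round(3).tolist())
E
```

```text
hex [554.6 -31.6 100. ] [561.3 -32.2 100. ]
knob end [ 561.6 -181.4   51. ] [ 563.6 -183.    35. ] collar [ 562.5 -147.5   45. ]
[array([633.6,  81.7,  12. ]), array([641.6, -85.6,  12. ]), array([476. , -95.3,  12. ]), array([466.6,  72.4,  12. ])] [554.45  -6.7   12.  ]
gripaxis [482.8 189.5  82. ] [505.7 117.   82. ] [494.  151.9  82. ] [509.5 117.3  82. ] [485.7 205.4  82. ]
tab [535.2  81.6 119. ] [538.9  81.4  89. ] pivot [539.7  23.6 100. ]
jar [ 736.1 -150.9   85. ] posts [614.2  46.3  75. ] [484.3  39.   75. ]
[[0.961, 0.277, -0.0], [0.277, -0.961, 0.0], [0.0, -0.0, -1.0]]
```

```bash
cat >> h.py <<'E'
from scipy.spatial.transform import Rotation as Ro
O=np.array([556.5,-31.]);PSI=0.0525          # stand origin, yaw - pi/2
def dirv(a): a=a+PSI; return np.array([-np.sin(a),np.cos(a)])
def Rd(y): return np.array([[np.cos(y),np.sin(y),0],[np.sin(y),-np.cos(y),0],[0,0,-1]])
def rel(p0,R0,p1,R1):
    return np.r_[R0.T@(p1-p0)/120, Ro.from_matrix(R0.T@R1).as_rotvec()/.5]
def state():
    s=telemetry.sense(); R=yaw(s["ee_rot"])
    print("t",round(s["time_s"],2),"tcp",s["eef_pos"].round(1),"yaw",round(float(np.arctan2(R[1,0],R[0,0])),3),"F",s["force"].round(1),"g",round(s["grip_width"],3))
    return s["eef_pos"],R
def chain(wps,n=1):
    "wps: (x,y,z,yaw) world poses; each printed relative to the previous one"
    p,R=state()
    for w in wps:
        p1=np.array(w[:3]);R1=Rd(w[3]); print(" ".join(f"{v:.3f}" for v in rel(p,R,p1,R1)))
        p,R=p1,R1
def path(wps):
    "all rows relative to the present pose"
    p,R=state()
    for w in wps: print(" ".join(f"{v:.2f}" for v in rel(p,R,np.array(w[:3]),Rd(w[3]))))
E
python3 - <<'E'
from h import *
p,R=state()
a=np.r_[p,.28];b=np.array([575,82,180,1.9])
chain([a+(b-a)*k/5 for k in range(1,6)])
E
```

```text
t 1.2 tcp [ 145.5 -504.4  231.3] yaw 0.281 F [ 0.9  0.4 -0.1] g 0.996
t 1.2 tcp [ 145.5 -504.4  231.3] yaw 0.281 F [ 0.9  0.4 -0.1] g 0.996
0.959 -0.741 0.086 -0.000 -0.000 -0.646
1.144 -0.398 0.085 0.000 0.000 -0.648
1.211 -0.013 0.085 0.000 0.000 -0.648
1.152 0.373 0.085 0.000 0.000 -0.648
0.974 0.721 0.085 0.000 0.000 -0.648
```

>>> {"api": "drive_tool", "payload": {"series": "0.96 -0.74 0.086 0 0 -0.65 0;0.96 -0.74 0.086 0 0 -0.65 0;0.96 -0.74 0.086 0 0 -0.65 0;0.96 -0.74 0.086 0 0 -0.65 0", "newtons": 20}}

```text
time_s: 1.6
eef_pos: [233.7, -383.6, 221.0]
ee_rot: [-0.001, 0.954, 0.301, 0.0]
force: [0.1, -0.6, -0.9]
grip_width: 0.336
```

>>> {"api": "drive_tool", "payload": {"series": "1 -0.40 0.086 0 0 -0.65 0;1 -0.40 0.086 0 0 -0.65 0;1 -0.40 0.086 0 0 -0.65 0;1 -0.40 0.086 0 0 -0.65 0"}}

```text
time_s: 2.0
eef_pos: [305.7, -273.2, 210.8]
ee_rot: [-0.001, 0.892, 0.453, 0.001]
force: [-0.5, -1.0, -0.6]
grip_width: -0.001
```

>>> {"api": "drive_tool", "payload": {"series": "1 0 0.086 0 0 -0.65 0;1 0 0.086 0 0 -0.65 0;1 0 0.086 0 0 -0.65 0;1 0 0.086 0 0 -0.65 0"}}

```text
time_s: 2.4
eef_pos: [377.4, -175.3, 200.6]
ee_rot: [-0.0, 0.806, 0.592, 0.001]
force: [-0.8, -0.5, -0.0]
grip_width: -0.004
```

>>> {"api": "drive_tool", "payload": {"series": "1 0.37 0.086 0 0 -0.65 0;1 0.37 0.086 0 0 -0.65 0;1 0.37 0.086 0 0 -0.65 0;1 0.37 0.086 0 0 -0.65 0"}}

```text
time_s: 2.8
eef_pos: [456.8, -73.3, 190.2]
ee_rot: [-0.0, 0.698, 0.716, 0.001]
force: [0.1, 0.7, 0.2]
grip_width: -0.002
```

```bash
python3 - <<'E'
from h import *
p,R=state()
chain([(575,82,180,1.9),(575,82,94,1.9),(532,84,94,1.9)])
E
```

```text
t 2.8 tcp [456.8 -73.3 190.2] yaw 1.595 F [0.1 0.7 0.2] g -0.002
t 2.8 tcp [456.8 -73.3 190.2] yaw 1.595 F [0.1 0.7 0.2] g -0.002
1.270 1.016 0.088 0.002 -0.004 -0.610
0.000 0.000 0.717 0.000 0.000 0.000
0.132 -0.334 0.000 0.000 0.000 0.000
```

>>> {"api": "drive_tool", "payload": {"series": "1 1 0.09 0 0 -0.61 0;1 1 0.09 0 0 -0.61 0;1 1 0.09 0 0 -0.61 0;1 1 0.09 0 0 -0.61 0;1 1 0.09 0 0 -0.61 0"}}

```text
time_s: 3.3
eef_pos: [575.1, 49.2, 179.0]
ee_rot: [-0.0, 0.582, 0.813, 0.001]
force: [0.2, -0.7, -0.3]
grip_width: -0.001
```

```bash
python3 - <<'E'
from h import *
chain([(575,82,95,1.9)])
path([(575,82,150,1.9)])
E
```

```text
t 3.3 tcp [575.1  49.2 179. ] yaw 1.9 F [ 0.2 -0.7 -0.3] g -0.001
0.258 0.087 0.700 0.002 -0.003 0.000
t 3.3 tcp [575.1  49.2 179. ] yaw 1.9 F [ 0.2 -0.7 -0.3] g -0.001
0.26 0.09 0.24 0.00 -0.00 0.00
```

>>> {"api": "drive_tool", "payload": {"series": "0.26 0.09 0.24 0 0 0 0;0.26 0.09 0.5 0 0 0 0;0.26 0.09 0.7 0 0 0 0;0.26 0.09 0.7 0 0 0 0"}}

```text
time_s: 3.7
eef_pos: [573.5, 80.2, 92.4]
ee_rot: [-0.003, 0.583, 0.813, -0.001]
force: [0.6, 0.7, 0.3]
grip_width: -0.002
```

>>> {"api": "drive_tool", "payload": {"series": "0.03 -0.08 0 0 0 0 0;0.06 -0.14 0 0 0 0 0;0.08 -0.19 0 0 0 0 0;0.10 -0.24 0 0 0 0 0;0.12 -0.29 0 0 0 0 0;0.13 -0.33 0 0 0 0 0;0.13 -0.33 0 0 0 0 0"}}

```text
time_s: 4.4
eef_pos: [530.4, 82.3, 92.7]
ee_rot: [-0.003, 0.583, 0.813, -0.001]
force: [0.1, -0.4, -0.0]
grip_width: 0.004
```

>>> {"api": "drive_tool", "payload": {"series": "-0.06 0.2 0 0 0 0 0;-0.12 0.33 0 0 0 0 0;-0.12 0.33 -0.4 0 0 0 0;-0.12 0.33 -0.8 0 0 0 0;-0.12 0.33 -0.8 0 0 0 0"}}

```text
time_s: 4.9
eef_pos: [575.8, 81.2, 194.9]
ee_rot: [0.002, 0.583, 0.813, 0.002]
force: [-0.5, 0.2, -0.3]
grip_width: 0.001
```

```bash
python3 - <<'E'
from h import *
state()
p=eyes.capture("top"); s=eyes.capture("side")
a=cv2.resize(p["frame"][190:300,220:380,::-1],None,fx=2.5,fy=4*.625,interpolation=cv2.INTER_CUBIC)
b=cv2.resize(s["frame"][200:310,270:430,::-1],None,fx=2.5,fy=2.5,interpolation=cv2.INTER_CUBIC)
cv2.imwrite("pics/c1.png",np.hstack([a,b]))
E
```

```text
t 4.9 tcp [575.8  81.2 194.9] yaw 1.898 F [-0.5  0.2 -0.3] g 0.001
```

View pics/c1.png

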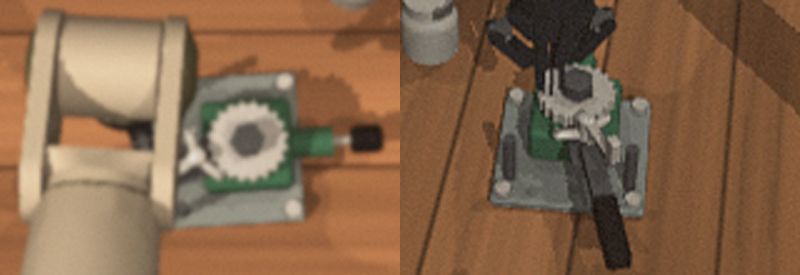

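```bash
cat >> h.py <<'E'
def gp(a,z=52,r=190): q=O+r*dirv(a); return (q[0],q[1],z,np.pi/2+a+PSI)
E
python3 - <<'E'
from h import *
chain([gp(.276,160),gp(.276,52),gp(.1),gp(-.1)])
E
```

```text
t 5.0 tcp [573.4  81.3 189.1] yaw 1.898 F [-0.4  0.4 -0.6] g -0.002
0.742 -0.436 0.246 -0.007 -0.006 -0.003
0.000 0.000 0.900 0.000 0.000 0.000
-0.024 0.277 0.000 0.000 0.000 0.352
-0.032 0.315 0.000 0.000 0.000 0.400
```

>>> {"api": "drive_tool", "payload": {"series": "0.4 -0.2 0.1 0 0 0 0.65;0.74 -0.43 0.24 0 0 0 0.65;0.74 -0.43 0.24 0 0 0 0.65;0.74 -0.43 0.24 0 0 0 0.65"}}

```text
time_s: 5.4
eef_pos: [494.7, 149.5, 159.6]
ee_rot: [-0.003, 0.582, 0.813, -0.001]
force: [0.8, -0.9, 0.3]
grip_width: 0.651
```

```bash
python3 - <<'E'
from h import *
chain([gp(.276,52)])
E
```

```text
t 5.4 tcp [494.7 149.5 159.6] yaw 1.899 F [ 0.8 -0.9  0.3] g 0.651
-0.009 0.007 0.896 -0.012 -0.007 0.000
```

>>> {"api": "drive_tool", "payload": {"series": "0 0 0.35 0 0 0 0.65;0 0 0.7 0 0 0 0.65;0 0 0.9 0 0 0 0.65;0 0 0.9 0 0 0 0.3;0 0 0.9 0 0 0 0.1;0 0 0.9 0 0 0 0.1;0 0 0.9 0 0 0 0.1", "newtons": 25}}

```text
time_s: 6.1
eef_pos: [495.2, 149.1, 52.4]
ee_rot: [-0.002, 0.582, 0.813, -0.001]
force: [5.2, -4.1, -9.8]
grip_width: 0.296
```

```bash
python3 - <<'E'
from h import *
path([gp(a) for a in (.2,.1,0.02,-.06,-.14,-.2)])
E
```

```text
t 6.1 tcp [495.2 149.1  52.4] yaw 1.9 F [ 5.2 -4.1 -9.8] g 0.296
-0.01 0.12 0.00 -0.01 -0.00 0.15
-0.03 0.28 0.00 -0.01 -0.00 0.35
-0.05 0.40 0.00 -0.01 -0.00 0.51
-0.09 0.52 0.00 -0.01 -0.00 0.67
-0.14 0.64 0.00 -0.01 -0.00 0.83
-0.18 0.72 0.00 -0.01 -0.00 0.95
```

>>> {"api": "drive_tool", "payload": {"series": "-0.01 0.06 0 0 0 0.08 0.1;-0.01 0.12 0 0 0 0.15 0.1;-0.02 0.2 0 0 0 0.25 0.1;-0.03 0.28 0 0 0 0.35 0.1;-0.05 0.4 0 0 0 0.51 0.1;-0.09 0.52 0 0 0 0.67 0.1;-0.14 0.64 0 0 0 0.83 0.1;-0.18 0.72 0 0 0 0.95 0.1;-0.18 0.72 0 0 0 0.95 0.1"}}

```text
time_s: 7.0
eef_pos: [585.3, 158.0, 52.4]
ee_rot: [-0.002, 0.757, 0.653, 0.0]
force: [5.1, 8.7, -9.1]
grip_width: 0.296
```

```bash
python3 - <<'E'
from h import *
path([gp(a) for a in (-.28,-.35,-.42,-.47)])
E
```

```text
t 7.0 tcp [585.3 158.   52.4] yaw 1.423 F [ 5.1  8.7 -9.1] g 0.296
-0.01 0.12 0.00 -0.00 -0.01 0.16
-0.03 0.23 0.00 -0.00 -0.01 0.30
-0.05 0.34 0.00 -0.00 -0.01 0.44
-0.07 0.42 0.00 -0.00 -0.01 0.54
```

>>> {"api": "drive_tool", "payload": {"series": "-0.01 0.12 0 0 0 0.16 0.1;-0.03 0.23 0 0 0 0.30 0.1;-0.05 0.34 0 0 0 0.44 0.1;-0.07 0.41 0 0 0 0.53 0.1;-0.07 0.41 0 0 0 0.53 0.1"}}

```text
time_s: 7.5
eef_pos: [634.0, 144.4, 52.5]
ee_rot: [-0.003, 0.837, 0.547, 0.003]
force: [8.7, 12.7, -12.5]
grip_width: 0.297
```

```bash
python3 - <<'E'
from h import *
path([gp(a) for a in np.arange(-.42,.05,.05)])
E
```

```text
t 7.5 tcp [634.  144.4  52.5] yaw 1.157 F [  8.7  12.7 -12.5] g 0.297
-0.02 -0.08 0.00 -0.00 -0.01 -0.09
-0.02 -0.16 0.00 -0.00 -0.01 -0.19
-0.03 -0.23 0.00 -0.00 -0.01 -0.29
-0.05 -0.31 0.00 -0.00 -0.01 -0.39
-0.06 -0.39 0.00 -0.00 -0.01 -0.49
-0.08 -0.47 0.00 -0.00 -0.01 -0.59
-0.11 -0.54 0.00 -0.00 -0.01 -0.69
-0.14 -0.61 0.00 0.00 -0.01 -0.79
-0.17 -0.69 0.00 0.00 -0.01 -0.89
-0.21 -0.76 0.00 0.00 -0.01 -0.99
```

>>> {"api": "drive_tool", "payload": {"series": "-0.02 -0.08 0 0 0 -0.09 0.1;-0.02 -0.16 0 0 0 -0.19 0.1;-0.03 -0.23 0 0 0 -0.29 0.1;-0.05 -0.31 0 0 0 -0.39 0.1;-0.06 -0.39 0 0 0 -0.49 0.1;-0.08 -0.47 0 0 0 -0.59 0.1;-0.11 -0.54 0 0 0 -0.69 0.1;-0.14 -0.61 0 0 0 -0.79 0.1;-0.17 -0.69 0 0 0 -0.89 0.1;-0.21 -0.76 0 0 0 -0.99 0.1;-0.21 -0.76 0 0 0 -0.99 0.1"}}

```text
time_s: 8.6
eef_pos: [539.7, 158.8, 52.6]
ee_rot: [-0.002, 0.677, 0.736, 0.004]
force: [4.4, 6.5, -13.8]
grip_width: 0.3
```

```bash
python3 - <<'E'
from h import *
path([gp(a) for a in np.arange(.05,.48,.03)])
E
```

```text
t 8.6 tcp [539.7 158.8  52.6] yaw 1.655 F [  4.4   6.5 -13.8] g 0.3
-0.01 -0.02 0.00 0.00 -0.02 -0.04
-0.01 -0.07 0.00 0.01 -0.02 -0.10
-0.01 -0.12 0.00 0.01 -0.02 -0.16
-0.01 -0.16 0.00 0.01 -0.02 -0.22
-0.02 -0.21 0.00 0.01 -0.02 -0.28
-0.03 -0.26 0.00 0.01 -0.02 -0.34
-0.04 -0.31 0.00 0.01 -0.02 -0.40
-0.05 -0.35 0.00 0.01 -0.02 -0.46
-0.06 -0.40 0.00 0.01 -0.02 -0.52
-0.07 -0.44 0.00 0.01 -0.02 -0.58
-0.08 -0.49 0.00 0.01 -0.02 -0.64
-0.10 -0.53 0.00 0.01 -0.02 -0.70
-0.12 -0.58 0.00 0.01 -0.02 -0.76
-0.14 -0.62 0.00 0.01 -0.02 -0.82
-0.15 -0.67 0.00 0.01 -0.02 -0.88
```

>>> {"api": "drive_tool", "payload": {"series": "-0.01 -0.05 0 0 0 -0.07 0.1;-0.01 -0.12 0 0 0 -0.16 0.1;-0.02 -0.19 0 0 0 -0.25 0.1;-0.03 -0.26 0 0 0 -0.34 0.1;-0.04 -0.31 0 0 0 -0.4 0.1;-0.05 -0.35 0 0 0 -0.46 0.1"}}

```text
time_s: 9.2
eef_pos: [498.2, 150.0, 52.6]
ee_rot: [-0.002, 0.587, 0.809, 0.005]
force: [4.4, 6.0, -13.6]
grip_width: 0.299
```

```bash
python3 - <<'E'
from h import *
path([gp(a) for a in np.arange(.28,.48,.02)])
E
```

```text
t 9.2 tcp [498.2 150.   52.6] yaw 1.886 F [  4.4   6.  -13.6] g 0.299
-0.00 -0.03 0.00 0.01 -0.02 -0.03
-0.00 -0.06 0.00 0.01 -0.02 -0.07
-0.00 -0.10 0.00 0.01 -0.02 -0.11
-0.01 -0.13 0.00 0.01 -0.02 -0.15
-0.01 -0.16 0.00 0.01 -0.02 -0.19
-0.01 -0.19 0.00 0.01 -0.02 -0.23
-0.02 -0.22 0.00 0.01 -0.02 -0.27
-0.02 -0.25 0.00 0.01 -0.02 -0.31
-0.03 -0.28 0.00 0.01 -0.02 -0.35
-0.03 -0.32 0.00 0.01 -0.02 -0.39
```

>>> {"api": "drive_tool", "payload": {"series": "0 -0.03 0 0 0 -0.03 0.1;0 -0.06 0 0 0 -0.07 0.1;0 -0.1 0 0 0 -0.11 0.1;-0.01 -0.13 0 0 0 -0.15 0.1;-0.01 -0.16 0 0 0 -0.19 0.1"}}

```text
time_s: 9.7
eef_pos: [480.6, 143.2, 52.6]
ee_rot: [-0.001, 0.548, 0.837, 0.005]
force: [6.7, 3.0, -16.5]
grip_width: 0.3
```

>>> {"api": "drive_tool", "payload": {"series": "0 -0.03 0 0 0 -0.04 0.1;0 -0.06 0 0 0 -0.08 0.1;-0.01 -0.09 0 0 0 -0.12 0.1;-0.01 -0.12 0 0 0 -0.16 0.1"}}

```text
time_s: 10.1
eef_pos: [467.7, 136.9, 52.6]
ee_rot: [-0.001, 0.514, 0.858, 0.006]
force: [4.3, 4.3, -15.0]
grip_width: 0.297
```

```bash
python3 - <<'E'
from h import *
p,R=state()
d=p[:2]-O; print("ang",np.arctan2(-d[0],d[1])-PSI)
t=eyes.capture("top"); print(nets.spot_in("pin_knob",t)[:1])
c=t["frame"][225:265,335:385,::-1]; cv2.imwrite("pics/k.png",cv2.resize(c,None,fx=8,fy=8))
# black knob columns
g=t["frame"][240:250,340:385].astype(int).sum(2).mean(0); print(g.round().astype(int))
g0=cv2.imread("pics/top0.png")[240:250,340:385].astype(int).sum(2).mean(0); print(g0.round().astype(int))
path([gp(a) for a in (.2,.1,0.02,-.04)])
E
```

```text
t 10.1 tcp [467.7 136.9  52.6] yaw 2.063 F [  4.3   4.3 -15. ] g 0.297
ang 0.4339637442504857
[{'rect': [356.7, 239.7, 367.6, 250.5], 'confidence': 0.71}]
[184 184 184 182 184 183 184 185 187 186 184 184 207 248 278 285 285 290
 285 248 168 107  85  87  87  83  86  86  86  88  87  99 145 222 275 286
 291 291 291 289 291 289 289 291 290]
[180 180 177 184 196 211 228 234 235 236 240 238 249 266 278 282 295 316
 332 300 206 129 104  96 101  99  99 101  99  97 100 111 155 244 304 323
 327 331 329 329 327 330 332 337 341]
t 10.2 tcp [467.3 136.6  52.6] yaw 2.063 F [  0.6   3.3 -11.7] g 0.299
-0.04 0.37 0.01 0.01 -0.02 0.48
-0.09 0.52 0.01 0.01 -0.02 0.68
-0.14 0.64 0.01 0.01 -0.02 0.84
-0.18 0.73 0.01 0.01 -0.02 0.96
```

>>> {"api": "drive_tool", "payload": {"series": "-0.01 0.1 0 0 0 0.13 0.1;-0.02 0.24 0 0 0 0.3 0.1;-0.04 0.37 0 0 0 0.48 0.1;-0.09 0.52 0 0 0 0.68 0.1;-0.14 0.64 0 0 0 0.84 0.1;-0.18 0.73 0 0 0 0.96 0.1;-0.18 0.73 0 0 0 0.96 0.1"}}

```text
time_s: 10.9
eef_pos: [555.2, 159.9, 52.6]
ee_rot: [-0.004, 0.703, 0.711, 0.005]
force: [1.5, 7.3, -13.9]
grip_width: 0.3
```

```bash
python3 - <<'E'
from h import *
path([gp(a) for a in (-.14,-.24,-.33,-.4,-.47)])
E
```

```text
t 10.9 tcp [555.2 159.9  52.6] yaw 1.581 F [  1.5   7.3 -13.9] g 0.3
-0.02 0.15 0.01 0.00 -0.02 0.20
-0.04 0.31 0.01 0.00 -0.03 0.40
-0.07 0.44 0.01 0.00 -0.03 0.58
-0.11 0.55 0.01 0.00 -0.03 0.72
-0.15 0.65 0.00 -0.00 -0.03 0.86
```

>>> {"api": "drive_tool", "payload": {"series": "-0.02 0.15 0 0 0 0.2 0.1;-0.04 0.31 0 0 0 0.4 0.1;-0.07 0.44 0 0 0 0.58 0.1;-0.11 0.55 0 0 0 0.72 0.1;-0.15 0.65 0 0 0 0.86 0.1;-0.15 0.65 0 0 0 0.86 0.1"}}

```text
time_s: 11.5
eef_pos: [635.3, 144.0, 52.8]
ee_rot: [-0.005, 0.839, 0.544, 0.007]
force: [7.7, 10.4, -12.2]
grip_width: 0.297
```

```bash
cat >> h.py <<'E'
def knob():
    t=eyes.capture("top"); g=t["frame"][240:250,340:385].astype(int).sum(2).mean(0)
    k=np.where(g[15:]<170)[0]+355; print("knob cols",k.min(),k.max(),nets.spot_in("pin_knob",t)[:1])
E
python3 - <<'E'
from h import *
p,R=state()
d=p[:2]-O; print("ang",np.arctan2(-d[0],d[1])-PSI)
path([gp(a) for a in np.arange(-.44,.0,.03)])
E
```

```text
t 11.5 tcp [635.3 144.   52.8] yaw 1.149 F [  7.7  10.4 -12.2] g 0.297
ang -0.4757305447936435
t 11.5 tcp [635.3 144.   52.8] yaw 1.149 F [  7.7  10.4 -12.2] g 0.297
-0.02 -0.06 0.01 -0.00 -0.03 -0.07
-0.02 -0.10 0.01 -0.00 -0.03 -0.13
-0.02 -0.15 0.01 0.00 -0.03 -0.19
-0.03 -0.20 0.01 0.00 -0.03 -0.25
-0.03 -0.25 0.01 0.00 -0.03 -0.31
-0.04 -0.29 0.01 0.00 -0.03 -0.37
-0.05 -0.34 0.01 0.00 -0.03 -0.43
-0.06 -0.39 0.01 0.00 -0.03 -0.49
-0.07 -0.43 0.01 0.00 -0.03 -0.55
-0.09 -0.48 0.01 0.00 -0.03 -0.61
-0.10 -0.52 0.00 0.00 -0.03 -0.67
-0.12 -0.57 0.00 0.00 -0.03 -0.73
-0.14 -0.61 0.00 0.00 -0.03 -0.79
-0.16 -0.65 0.00 0.01 -0.03 -0.85
-0.18 -0.70 0.00 0.01 -0.03 -0.91
```

>>> {"api": "drive_tool", "payload": {"series": "-0.01 -0.06 0 0 0 -0.07 0.1;-0.02 -0.1 0 0 0 -0.13 0.1;-0.02 -0.15 0 0 0 -0.19 0.1;-0.03 -0.2 0 0 0 -0.25 0.1;-0.03 -0.2 0 0 0 -0.25 0.1"}}

```text
time_s: 12.0
eef_pos: [611.5, 152.5, 52.8]
ee_rot: [-0.005, 0.803, 0.596, 0.008]
force: [4.2, 10.5, -12.8]
grip_width: 0.302
```

>>> {"api": "drive_tool", "payload": {"series": "0 -0.04 0 0 0 -0.05 0.1;-0.01 -0.08 0 0 0 -0.1 0.1;-0.01 -0.12 0 0 0 -0.15 0.1;-0.01 -0.16 0 0 0 -0.2 0.1;-0.01 -0.16 0 0 0 -0.2 0.1"}}

```text
time_s: 12.5
eef_pos: [592.2, 157.0, 52.7]
ee_rot: [-0.005, 0.772, 0.636, 0.008]
force: [2.4, 0.7, -11.2]
grip_width: 0.299
```

>>> {"api": "drive_tool", "payload": {"series": "0 -0.04 0 0 0 -0.05 0.1;-0.01 -0.08 0 0 0 -0.1 0.1;-0.01 -0.12 0 0 0 -0.15 0.1;-0.01 -0.16 0 0 0 -0.2 0.1;-0.01 -0.16 0 0 0 -0.2 0.1"}}

```text
time_s: 13.0
eef_pos: [573.3, 159.3, 52.7]
ee_rot: [-0.004, 0.739, 0.674, 0.008]
force: [4.9, 0.7, -12.5]
grip_width: 0.299
```

```bash
python3 - <<'E'
from h import *
p,R=state()
d=p[:2]-O; print("ang",np.arctan2(-d[0],d[1])-PSI,np.hypot(*d))
knob()
path([gp(a) for a in np.arange(-.20,.2,.03)])
E
```

```text
t 13.0 tcp [573.3 159.3  52.7] yaw 1.479 F [  4.9   0.7 -12.5] g 0.299
ang -0.14042421167266864 191.06246605321834
knob cols 361 372 [{'rect': [354.4, 235.3, 369.4, 251.7], 'confidence': 0.74}]
t 13.1 tcp [573.4 159.4  52.8] yaw 1.479 F [  4.9   1.  -12.8] g 0.3
-0.01 0.09 0.01 0.01 -0.04 0.11
-0.01 0.05 0.01 0.01 -0.04 0.05
-0.01 -0.00 0.01 0.01 -0.04 -0.01
-0.01 -0.05 0.01 0.01 -0.04 -0.07
-0.01 -0.10 0.01 0.01 -0.04 -0.13
-0.02 -0.14 0.01 0.01 -0.04 -0.19
-0.02 -0.19 0.01 0.01 -0.04 -0.25
-0.03 -0.24 0.00 0.01 -0.03 -0.31
-0.04 -0.28 0.00 0.01 -0.03 -0.37
-0.05 -0.33 0.00 0.01 -0.03 -0.43
-0.06 -0.38 0.00 0.01 -0.03 -0.49
-0.07 -0.42 0.00 0.01 -0.03 -0.55
-0.08 -0.47 0.00 0.01 -0.03 -0.61
-0.10 -0.51 0.00 0.02 -0.03 -0.67
```

>>> {"api": "drive_tool", "payload": {"series": "-0.01 -0.03 0 0 0 -0.04 0.1;-0.01 -0.06 0 0 0 -0.08 0.1;-0.01 -0.1 0 0 0 -0.13 0.1;-0.02 -0.14 0 0 0 -0.19 0.1;-0.02 -0.14 0 0 0 -0.19 0.1"}}

```text
time_s: 13.6
eef_pos: [556.2, 159.8, 52.8]
ee_rot: [-0.005, 0.706, 0.708, 0.009]
force: [5.1, 9.8, -11.7]
grip_width: 0.304
```

>>> {"api": "drive_tool", "payload": {"series": "-0.01 -0.04 0 0 0 -0.05 0.1;-0.01 -0.08 0 0 0 -0.1 0.1;-0.01 -0.12 0 0 0 -0.15 0.1;-0.01 -0.16 0 0 0 -0.2 0.1;-0.01 -0.16 0 0 0 -0.2 0.1"}}

```text
time_s: 14.1
eef_pos: [536.9, 158.6, 52.8]
ee_rot: [-0.004, 0.67, 0.743, 0.01]
force: [4.6, 2.0, -12.0]
grip_width: 0.3
```

```bash
python3 - <<'E'
from h import *
p,R=state()
d=p[:2]-O; print("ang",np.arctan2(-d[0],d[1])-PSI,np.hypot(*d))
knob()
path([gp(a) for a in np.arange(.0,.47,.04)])
E
```

```text
t 14.1 tcp [536.9 158.6  52.8] yaw 1.674 F [  4.6   2.  -12. ] g 0.3
ang 0.05071944926193311 190.63267738531525
knob cols 361 372 [{'rect': [356.5, 239.5, 369.7, 249.8], 'confidence': 0.49}]
t 14.2 tcp [537.  158.6  52.8] yaw 1.674 F [  4.    2.4 -10.7] g 0.298
-0.01 0.08 0.01 0.02 -0.04 0.10
-0.01 0.02 0.01 0.02 -0.04 0.02
-0.01 -0.05 0.01 0.02 -0.04 -0.06
-0.01 -0.11 0.01 0.02 -0.04 -0.14
-0.01 -0.17 0.00 0.02 -0.04 -0.22
-0.02 -0.24 0.00 0.02 -0.04 -0.30
-0.03 -0.30 0.00 0.02 -0.04 -0.38
-0.05 -0.36 0.00 0.02 -0.04 -0.46
-0.06 -0.42 0.00 0.02 -0.04 -0.54
-0.08 -0.48 0.00 0.02 -0.04 -0.62
-0.10 -0.54 -0.00 0.02 -0.04 -0.70
-0.12 -0.60 -0.00 0.02 -0.03 -0.78
```

>>> {"api": "drive_tool", "payload": {"series": "-0.01 -0.04 0 0 0 -0.05 0.1;-0.01 -0.08 0 0 0 -0.1 0.1;-0.01 -0.12 0 0 0 -0.15 0.1;-0.01 -0.17 0 0 0 -0.22 0.1;-0.01 -0.17 0 0 0 -0.22 0.1"}}

```text
time_s: 14.7
eef_pos: [516.6, 155.2, 52.7]
ee_rot: [-0.004, 0.628, 0.778, 0.01]
force: [3.6, 0.3, -10.1]
grip_width: 0.299
```

>>> {"api": "drive_tool", "payload": {"series": "-0.01 -0.04 0 0 0 -0.05 0.1;-0.01 -0.08 0 0 0 -0.1 0.1;-0.01 -0.12 0 0 0 -0.15 0.1;-0.01 -0.16 0 0 0 -0.2 0.1;-0.01 -0.16 0 0 0 -0.2 0.1"}}

```text
time_s: 15.2
eef_pos: [498.0, 149.9, 52.8]
ee_rot: [-0.004, 0.589, 0.808, 0.01]
force: [2.4, 2.3, -8.5]
grip_width: 0.295
```

```bash
python3 - <<'E'
from h import *
p,R=state()
d=p[:2]-O; print("ang",np.arctan2(-d[0],d[1])-PSI,np.hypot(*d))
knob()
path([gp(a) for a in np.arange(.26,.47,.03)])
E
```

```text
t 15.2 tcp [498.  149.9  52.8] yaw 1.883 F [ 2.4  2.3 -8.5] g 0.295
ang 0.26039042198552786 190.14776662279576
knob cols 358 369 [{'rect': [356.5, 239.1, 367.0, 250.7], 'confidence': 0.58}]
t 15.3 tcp [498.1 150.   52.8] yaw 1.883 F [ 2.2  1.9 -7.5] g 0.297
-0.00 -0.00 0.01 0.02 -0.03 -0.00
-0.00 -0.05 0.01 0.02 -0.03 -0.06
-0.00 -0.10 0.01 0.02 -0.03 -0.12
-0.01 -0.14 0.00 0.02 -0.03 -0.18
-0.01 -0.19 0.00 0.02 -0.03 -0.24
-0.02 -0.24 0.00 0.03 -0.03 -0.30
-0.03 -0.28 0.00 0.03 -0.03 -0.36
```

>>> {"api": "drive_tool", "payload": {"series": "0 0.03 0 0 0 0.04 0.1;0 0.03 0 0 0 0.04 0.65;0 0.03 0 0 0 0.04 0.65;0 0.03 0 0 0 0.04 0.65;0 0.03 -0.3 0 0 0.04 0.65;0 0.03 -0.7 0 0 0.04 0.65;0 0.03 -1 0 0 0.04 0.65;0 0.03 -1 0 0 0.04 0.65"}}

```text
time_s: 16.1
eef_pos: [503.2, 148.8, 178.1]
ee_rot: [0.0, 0.597, 0.802, 0.013]
force: [-0.7, 0.1, 0.3]
grip_width: 0.648
```

```bash
python3 - <<'E'
from h import *
p,R=state()
s=eyes.capture("side")
cv2.imwrite("pics/c2.png",cv2.resize(s["frame"][200:310,270:410,::-1],None,fx=5,fy=5,interpolation=cv2.INTER_CUBIC)); knob()
chain([(500,50,180,1.75),(530,-60,180,1.65),(560,-170,180,1.6),(566,-225,180,1.6235),(566,-225,80,1.6235),(566,-225,24,1.6235)])
E
```

```text
t 16.1 tcp [503.2 148.8 178.1] yaw 1.863 F [-0.7  0.1  0.3] g 0.648
knob cols 358 369 [{'rect': [355.4, 237.7, 368.1, 250.4], 'confidence': 0.56}]
t 16.25 tcp [500.5 148.6 172.2] yaw 1.862 F [-0.1 -0.6  0.5] g 0.646
-0.785 -0.240 -0.081 0.019 -0.037 0.225
-0.947 0.083 0.000 0.000 0.000 0.200
-0.934 0.177 0.000 0.000 0.000 0.100
-0.460 0.037 0.000 0.000 0.000 -0.047
0.000 0.000 0.833 0.000 0.000 0.000
0.000 0.000 0.467 0.000 0.000 0.000
```

View pics/c2.png

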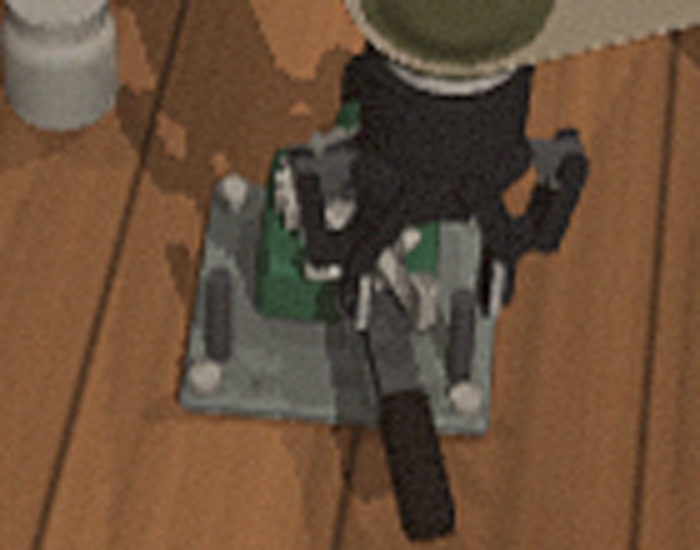

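>>> {"api": "drive_tool", "payload": {"series": "-0.79 -0.24 -0.08 0 -0.03 0.22 0;-0.79 -0.24 -0.08 0 -0.03 0.22 0;-0.79 -0.24 -0.08 0 -0.03 0.22 0"}}

```text
time_s: 16.55
eef_pos: [499.9, 45.1, 178.8]
ee_rot: [0.001, 0.642, 0.767, 0.004]
force: [-0.2, 1.0, 0.6]
grip_width: 0.145
```

>>> {"api": "drive_tool", "payload": {"series": "-0.95 0.08 0 0 0 0.2 0;-0.95 0.08 0 0 0 0.2 0;-0.95 0.08 0 0 0 0.2 0;-0.95 0.08 0 0 0 0.2 0"}}

```text
time_s: 16.95
eef_pos: [529.3, -67.2, 176.8]
ee_rot: [-0.0, 0.681, 0.732, 0.003]
force: [0.5, 0.5, -0.2]
grip_width: -0.001
```

>>> {"api": "drive_tool", "payload": {"series": "-0.93 0.18 0 0 0 0.1 0;-0.93 0.18 0 0 0 0.1 0;-0.93 0.18 0 0 0 0.1 0;-0.93 0.18 0 0 0 0.1 0"}}

```text
time_s: 17.35
eef_pos: [558.9, -177.3, 175.0]
ee_rot: [-0.001, 0.699, 0.715, 0.003]
force: [-0.3, -0.2, -0.2]
grip_width: -0.003
```

```bash
python3 - <<'E'
from h import *
chain([(566.5,-228,180,1.6235),(566.5,-228,24,1.6235)])
t=eyes.capture("top");s=eyes.capture("side")
print([np.round(w2pix(x,(564,-174,35))) for x in (t,s)])
E
```

```text
t 17.35 tcp [ 558.9 -177.3  175. ] yaw 1.592 F [-0.3 -0.2 -0.2] g -0.003
-0.424 0.055 -0.044 0.005 -0.013 -0.062
0.000 0.000 1.300 0.000 0.000 0.000
[array([369., 245.]), array([345., 213.])]
```

>>> {"api": "drive_tool", "payload": {"series": "-0.42 0.06 0 0 -0.01 -0.06 0;-0.42 0.06 0 0 -0.01 -0.06 0;-0.42 0.06 0.5 0 -0.01 -0.06 0;-0.42 0.06 0.9 0 -0.01 -0.06 0;-0.42 0.06 0.9 0 -0.01 -0.06 0"}}

```text
time_s: 17.95
eef_pos: [564.8, -221.0, 62.2]
ee_rot: [-0.005, 0.687, 0.727, 0.001]
force: [-1.3, 0.4, 0.7]
grip_width: -0.001
```

```bash
python3 - <<'E'
from h import *
chain([(566.5,-228,24,1.6235),(566,-195,24,1.6235),(564,-172,24,1.6235)])
E
```

```text
t 17.95 tcp [ 564.8 -221.    62.2] yaw 1.627 F [-1.3  0.4  0.7] g -0.001
-0.062 0.013 0.318 -0.011 -0.016 0.006
0.275 0.010 0.000 0.000 0.000 0.000
0.192 -0.007 0.000 0.000 0.000 0.000
```

>>> {"api": "drive_tool", "payload": {"series": "-0.06 0.01 0.15 0 0 0 0;-0.06 0.01 0.32 0 0 0 0;-0.06 0.01 0.32 0 0 0 0;0.08 0 0.32 0 0 0 0;0.2 0 0.32 0 0 0 0;0.2 0 0.32 0 0 0 0"}}

```text
time_s: 18.55
eef_pos: [563.7, -194.2, 25.5]
ee_rot: [-0.004, 0.686, 0.727, 0.001]
force: [-0.3, -0.8, 0.9]
grip_width: -0.001
```

>>> {"api": "drive_tool", "payload": {"series": "0.04 0 0 0 0 0 0;0.08 0 0 0 0 0 0;0.12 0 0 0 0 0 0;0.15 0 0 0 0 0 0;0.15 0 0 0 0 0 0"}}

```text
time_s: 19.05
eef_pos: [562.7, -176.0, 25.8]
ee_rot: [-0.004, 0.686, 0.727, 0.001]
force: [-0.8, -0.5, 0.2]
grip_width: 0.001
```

```bash
python3 - <<'E'
from h import *
state();knob()
E
```

```text
t 19.05 tcp [ 562.7 -176.    25.8] yaw 1.629 F [-0.8 -0.5  0.2] g 0.001Traceback (most recent call last):
  File "<stdin>", line 2, in <module>
  File "h.py", line 35, in knob
    k=np.where(g[15:]<170)[0]+355; print("knob cols",k.min(),k.max(),nets.spot_in("pin_knob",t)[:1])
                                                     ~~~~~^^
    return umr_minimum(a, axis, None, out, keepdims, initial, where)
ValueError: zero-size array to reduction operation minimum which has no identity
```

>>> {"api": "drive_tool", "payload": {"series": "0.02 0 0 0 0 0 0;0.04 0 0 0 0 0 0;0.06 0 0 0 0 0 0;0.06 0 0 0 0 0 0"}}

```text
time_s: 19.5
eef_pos: [562.4, -172.9, 25.8]
ee_rot: [-0.001, 0.686, 0.727, -0.001]
force: [-0.7, -23.2, -5.3]
grip_width: 0.003
```

>>> {"api": "drive_tool", "payload": {"series": "0.02 0 0 0 0 0 0;0.04 0 0 0 0 0 0;0.06 0 0 0 0 0 0;0.06 0 0 0 0 0 0"}}

```text
time_s: 19.9
eef_pos: [562.5, -172.9, 26.2]
ee_rot: [0.004, 0.686, 0.727, -0.004]
force: [-0.8, -38.5, -8.9]
grip_width: -0.002
```

>>> {"api": "drive_tool", "payload": {"series": "-0.15 0 0 0 0 0 0;-0.4 0 0 0 0 0 0;-0.4 0 -0.5 0 0 0 0;-0.5 0 -1 0 0 0 0;-1 0 -1 0 0 0 0;-1 0 -1 0 0 0 0;-1 0 -1 0 0 0 0"}}

```text
time_s: 20.6
eef_pos: [569.2, -293.1, 148.0]
ee_rot: [0.004, 0.687, 0.726, -0.004]
force: [0.0, 0.0, -0.2]
grip_width: 0.002
```

```bash
python3 - <<'E'
from h import *
state()
p=eyes.capture("top"); s=eyes.capture("side")
a=cv2.resize(p["frame"][190:300,220:380,::-1],None,fx=4.5,fy=4.5,interpolation=cv2.INTER_CUBIC)
b=cv2.resize(s["frame"][200:310,270:410,::-1],None,fx=4.5,fy=4.5,interpolation=cv2.INTER_CUBIC)
cv2.imwrite("pics/c3.png",a);cv2.imwrite("pics/c4.png",b)
E
```

```text
t 20.6 tcp [ 569.2 -293.1  148. ] yaw 1.626 F [ 0.   0.  -0.2] g 0.002
```

View pics/c3.png

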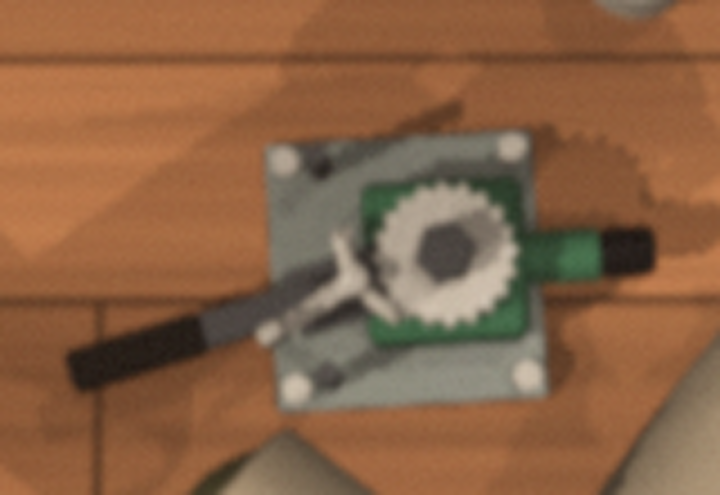

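View pics/c4.png

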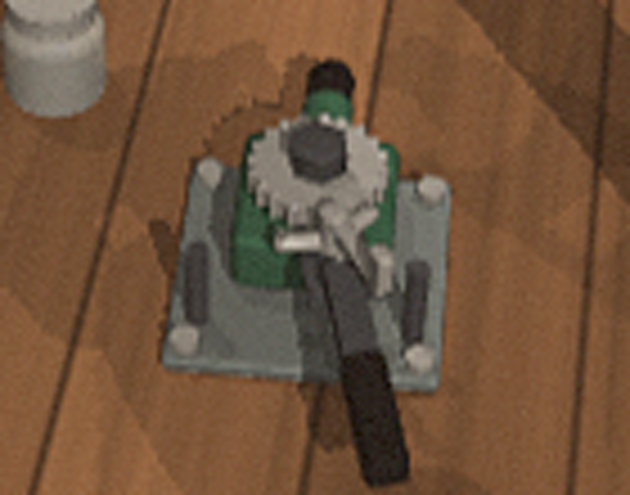

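```bash
python3 -c "
from h import *
print(ctrl.finish_job())"
```

```text
the job is handed in; nothing more can be done
None
```

The tensioner is slackened and locked, and I handed the job in at about 21 s of the 72 s allowed; `finish_job` gives no verdict.

- **Lever:** I flipped it to the loosening side with the closed fingers. Every picture after that, including the last two, shows the tab on the counter-clockwise side of the handle.
- **Spindle:** I worked the handle by its grip. On the second drive stroke the pin dropped in: the knob had moved about 3 pixels, roughly 8 mm, with the handle near +0.26 rad. I backed the handle off slightly and let go.
- **Pin:** I pushed the knob until it stopped dead, with the tool less than 1 mm from the position I had worked out for home. The push peaked at about 38 N on the fingers at the stop. That is more than the 4 N needed and close to 40 N, though that limit covers the arm and the gripper's body.
- **Last checks:** In the top view the knob sits flush against the green tube. Its end has moved about 7.5 pixels, or 20 mm, from the start, which fits the 19.5 mm needed but is too coarse to prove it. The gripper was clear, at 148 mm height, and the force read zero.
- **Bystanders:** I went nowhere near the screwdriver or the hammer, and the part of the jar in view looked unmoved. I did not measure any of the three again at the end.

No check failed or disagreed, apart from one knob reading that could not be taken while the arm hid it.

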